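# Oil the assembly brush and lay it in the drip tray

## Task

Get the assembly brush ready for the mechanic: pick the red-handled brush up off the bench, dip the ends of its bristles into the blue oil cup, at least half way down, without lifting, tipping or shoving the cup or pressing hard on it, and then lay the brush down flat, wholly inside the steel drip tray, and let go of it. Do not drop the brush, and leave everything else on the bench where it is.

Things in the scene. Friction and masses are not known exactly. Their poses are not given: they have to be found in the camera images.
- brush: flat brush 200 mm long, lying loose, 90 g. Origin mid-length on its underside, z up, +x from bristles to handle. Red handle 112 x 24 wide x 24 thick (x -12 to 100 mm); steel ferrule 40 x 30 wide x 16 thick (x -51 to -11); stiff light-brown bristles 50 x 30 wide x 14 thick (x -100 to -50); all centred 12 mm above the underside. At the start the bristles point roughly to the robot
- brush_tip (a point): middle of the bristle ends of the brush, (-100, 0, 12) mm in its frame; same axes
- brush_grip (a point): good place to grip the handle (24 mm wide), (30, 0, 12) mm in the brush's frame; same axes
- brush_end (a point): middle of the handle's butt end, (100, 0, 12) mm in the brush's frame; same axes
- cup: blue round open oil cup standing loose on the bench, about 0.45 kg, 55 mm high, outside diameter 100 mm at the rim and 96 at the foot, wall 4 mm, floor 5 mm thick (the oil itself is not modelled). Origin: centre of its underside, z up. It may stand left or right of the brush
- cup_rim (a point): centre of the cup's mouth, 55 mm above its underside
- tray: open steel drip tray, fixed, 280 mm (its x) x 180 mm (its y), 24 mm high, wall and floor 4 mm. Origin: centre of its underside, z up. It stands on the other side of the brush from the cup
- gear: bystander: steel gear lying flat, 130 mm across, 32 mm high; origin centre of its underside
- valve_body: bystander: aluminium valve block 80 x 150 x 32 mm with brass plugs; origin centre of its underside
- wrench: bystander: steel wrench 200 mm long lying flat; origin under its middle
- oil_bottle: bystander: yellow plastic oil bottle with black cap, 68 mm diameter, 180 mm high; origin centre of its underside
Things that resemble listed ones, but are neither listed nor needed, are in the scene too. Of the things that look like the cup, the largest one is meant.

How it is judged (in metres and radians):
On the way:
1. the held brush's bristle ends are inside the cup, at least 25 mm below its rim, the cup upright (z of brush_tip in the frame of cup below 0.03 m and horizontal distance between brush_tip and cup below 0.046 m and contact force between the fingers and brush above 1 N and angle between cup's own z axis and vertical below 0.1 rad), for 0.2 s.
At the end, for the whole second after the job is handed in: the brush lies at rest, flat and wholly inside the tray (middle of the bristle ends and of the butt end each within the walls and less than 26 mm above the tray's underside), let go; the cup stands upright (within 0.1 rad) within 30 mm of where it was (x of brush_tip in the frame of tray between -0.136 and 0.136 m and y of brush_tip in the frame of tray between -0.086 and 0.086 m and z of each of brush_tip, brush_end in the frame of tray below 0.026 m and x of brush_end in the frame of tray between -0.136 and 0.136 m and y of brush_end in the frame of tray between -0.086 and 0.086 m and angle between cup's own z axis and vertical below 0.1 rad and distance of cup from where it was at the start of the episode below 0.03 m and linear speed of brush below 0.02 m/s); the robot touches nothing.
It fails at once if the cup is tipped more than 0.3 rad or moved more than 30 mm (angle between cup's own z axis and vertical above 0.3 rad or distance of cup from where it was at the start of the episode above 0.03 m).
It fails at once if the brush is pressed on the cup with more than 20 N (contact force between brush and cup above 20 N).
It fails at once if the brush is let go or dropped with its middle more than 60 mm above the bench (height (world z) of brush above 0.06 m and contact force between the fingers and brush below 0.1 N).
It fails at once if a bystander (gear, valve block, wrench, bottle) is moved more than 20 mm (distance of any of gear, valve_body, wrench, oil_bottle from where it was at the start of the episode above 0.02 m).
It also fails if it takes over 62 s, if anything falls off the work surface, if the arm or the gripper's body presses on something with over 40 N, if the wrist force passes 120 N, or if a joint passes its speed limit or range.

## Robot

A 7-joint arm with a two-finger parallel gripper is mounted at the origin on the work surface. World frame = base frame: x ahead of the robot, y to its left, z up, the work surface at z = 0. Lengths are in mm, angles in rad, forces in N, time in s.
With the tool pointing down it reaches from about 425 to 925 mm from the base axis. Payload 6.8 kg.
Tool frame: the origin (TCP) lies at the very end of the fingers, on their centre line; the grasp point (between the pads) lies 19 mm behind it; z points along the fingers, y is the line along which they close (so a half turn about z gives the same grasp; the last joint's range is limited). The gripper opens to 88 mm and grips with 3 to 60 N. Pads are 20 mm wide; open, the fingers measure 115 mm over their backs; the gripper's body (75 mm by 178 mm) begins 61 mm behind the grasp point.
Start: joints at [-1.387, 0.477, 0.022, 1.555, -0.011, 1.109, -0.083], TCP at [194.178, 646.485, 222.664] pointing down, gripper open.
Joint ranges: [-2.96, 2.96], [-0.34, 2.1], [-1.41, 1.46], [0.24, 2.44], [-1.37, 4.51], [0.17, 1.92], [-2.96, 2.96]. Speed limits (rad/s): [2.39, 2.39, 3.14, 3.14, 3.14, 3.14, 3.14].

## Interface

Orientations are given as [roll, pitch, yaw] about the fixed x, y, z axes, in that order (R = Rz(yaw) Ry(pitch) Rx(roll)).
In Python, from rig import env gives the robot as it stands.
- The arm moves only by the tool move_arm, never from a script. Its argument "increments" is a list of rows, each an object with "linear": the shift along the tool's x, y, z in cm, a list of three; "turn": the turn, a rotation vector about the tool's x, y, z in degrees, a list of three; "fingers": the finger opening in cm, from 0 to 8.78. A call has 1 to 20 rows; each row is the pose to reach, as a shift and turn from the pose commanded when the call began, along the tool's axes at that moment; what a row does not reach only later rows make up. A row lasts 1/12 s, in which the tool goes at most 41.7 mm and 7.16 degrees, less where a joint would pass 70% of its speed; a pose out of reach is approached as far as the arm can. A call with a gripper value outside its range is refused whole. The fingers move at their own pace and stop on an object; "squeeze" is the grip in N (left out, the last holds). Time passes only in rows, so rows that repeat a pose let the fingers close. It gives the time, the measured TCP pose, the force, the opening and the grip force at its end, in the units of the state.
- env.get_obs(): the state, without advancing time (a new reading comes with each control period).
- env.snapshot(name): name is "scene" or "top" or "wrist"; returns a dict with "pixels" (384x512x3 uint8, red, green, blue), "fx", "fy", "cx", "cy" (pixels), "extrinsics" (4x4, takes a point from camera to world coordinates). Camera axes: x right, y up, looking along -z (the intrinsics and any distortion apply to the point x, -y, -z); pixel columns grow to the right and rows downward; lengths in mm; the calibration is good to about 2 mm. A picture is of the moment at which its call begins. There is no depth.
- env.close_job(): hands the job in; it is judged then, once.
Trained networks look in a picture, given as the dict that the camera call returned (one of the last four; its "shot" number tells which), for a name from the list of things; names that differ only in an ending like _2 or _b are one class to them, and where a whole thing is asked for, a point or a joint stands for the part that bears it (a point fixed in the world has none). Each returns a list of dicts, best first, with "score" (0 to 1); they miss things now and then, are a little off and sometimes report something else, mostly with a low value. They report only what shows in the picture. A call takes as long as a camera call. They do not tell look-alikes from the thing itself.
- env.cut_out(picture, label): "pixels" (384x512 bool, what is visible of it) and "box" ([left, top, right, bottom] in pixels, round what is visible of it).
- env.landmark_of(picture, label): "at" ([column, row] in pixels: a listed point, or the origin of a listed thing).
The state is a dict: "clock": time; "joint_pos": joint angles; "dq": joint speeds; "joint_torque": joint torques, N m; "position": TCP position; "tcp_rot": TCP orientation; "wrist_force": force on the tool from outside, world axes, zero at the start; "wrist_torque": the same for the moment, N m; "opening": finger opening in mm; "grip_force": force on a finger pad.
Only numpy, scipy, OpenCV 4.12 (cv2) and the standard library are available. Lean on these libraries where they do the work, as an engineer would, in place of code of your own. Each camera call takes 0.05 s, during which the arm holds its last target. There are 200 camera calls.

## Working session

There is one attempt and no reset: what is moved stays moved. The work goes in short steps, Python scripts to look and compute and a tool call to move; the robot and the scene stay as the last step left them, time stands still between calls to the robot, and variables do not carry over. Pictures are saved under pics/ and viewed, at most 10 in all, crops included, and the job is handed in when it is done.

Besides the shell and the picture viewer there is one more tool, called as name(argument=value, ...) on one line, values as JSON. move_arm: Moves the arm, as the interface text tells. Its arguments: {"type":"object","properties":{"increments":{"type":"array"},"squeeze":{"type":"number"}},"required":["increments"]}

```bash
mkdir -p pics
cat > h.py <<'E'
import numpy as np, cv2
from rig import env
def save(p,n): cv2.imwrite('pics/'+n+'.png', cv2.cvtColor(p['pixels'],cv2.COLOR_RGB2BGR))
def ray(p,px):
    d=np.array([(px[0]-p['cx'])/p['fx'],-(px[1]-p['cy'])/p['fy'],-1.0]); E=np.array(p['extrinsics'])
    return E[:3,3],E[:3,:3]@d
def onz(p,px,z):
    o,d=ray(p,px); return o+d*(z-o[2])/d[2]
def proj(p,X):
    E=np.array(p['extrinsics']); c=E[:3,:3].T@(np.array(X)-E[:3,3]); return np.array([p['cx']+p['fx']*c[0]/-c[2],p['cy']-p['fy']*c[1]/-c[2]])
E
cat > a.py <<'E'
from h import *
np.set_printoptions(precision=1,suppress=True)
print(env.get_obs())
for n in ['top','scene']:
    p=env.snapshot(n); save(p,n+'0'); print(n,{k:v for k,v in p.items() if k!='pixels'})
    for l,z in [('brush',0),('brush_tip',12),('brush_grip',12),('brush_end',12),('cup',0),('cup_rim',55),('tray',0),('gear',0),('valve_body',0),('wrench',0),('oil_bottle',0)]:
        for r in env.landmark_of(p,l)[:4]: print(l,round(r['score'],2),np.array(r['at']),onz(p,r['at'],z))
E
python3 a.py; python3 -c "
import cv2,numpy as np
cv2.imwrite('pics/both.png',np.vstack([cv2.imread('pics/top0.png'),cv2.imread('pics/scene0.png')])[:, :][:768])"
```

```text
{'clock': 0.0, 'joint_pos': array([-1.4,  0.5,  0. ,  1.6, -0. ,  1.1, -0.1]), 'dq': array([ 0., -0., -0., -0., -0., -0.,  0.]), 'joint_torque': array([  0. , -58.3,   1.5, -27.3,  -0.1,   0. ,   0. ]), 'position': array([194. , 645.9, 221.7]), 'tcp_rot': array([-3.1,  0. ,  2.8]), 'wrist_force': array([0.5, 0.3, 0.2]), 'wrist_torque': array([-0. , -0.1,  0. ]), 'grip_force': 0.0, 'opening': 87.70789065777227}
top {'fx': 398.7175580474896, 'fy': 398.7175580474896, 'cx': 254.38725780873798, 'cy': 191.49266650243163, 'extrinsics': array([[  -0. ,    1. ,   -0.2,  329.5],
       [  -1. ,   -0. ,    0. , -122. ],
       [  -0. ,    0.2,    1. , 1321.1],
       [   0. ,    0. ,    0. ,    1. ]]), 'shot': 1}
brush 0.88 [228.7 210.1] [548.  -38.6   0. ]
brush 0.73 [306.9 218.9] [ 505.5 -298.1    0. ]
brush_tip 0.64 [239.5 238.9] [448.9 -71.3  12. ]
brush_grip 0.83 [223.7 201.6] [575.6 -23.7  12. ]
brush_end 0.72 [221.9 186. ] [629.2 -19.3  12. ]
cup 0.87 [301.2 221.7] [ 497.  -278.5    0. ]
cup 0.8 [343.7 203.2] [ 552.4 -425.6    0. ]
cup 0.78 [314.8 260.3] [ 368.4 -313.6    0. ]
cup_rim 0.
[... 844 characters left out ...]
.6 223. ] [643.9  -3.7  12. ]
cup 0.97 [195.8 157.1] [ 352.8 -316.3    0. ]
cup 0.94 [154.1 206.5] [ 564.3 -427.6    0. ]
cup 0.84 [205.1 189.9] [ 501.1 -276.    -0. ]
cup_rim 0.8 [195.4 149.8] [ 374.9 -309.7   55. ]
cup_rim 0.71 [201.3 179.1] [ 504.5 -282.1   55. ]
cup_rim 0.68 [149.4 201.5] [ 588.7 -426.7   55. ]
cup_rim 0.19 [282.3 199.1] [588.4 -41.   55. ]
tray 0.61 [374.9 187.1] [501.4 265.4   0. ]
gear 0.89 [306.8 267.5] [782.4  14.    0. ]
gear 0.17 [282.2 203.9] [563.  -35.9   0. ]
valve_body 0.58 [396.5 258.6] [760.9 263.7   0. ]
valve_body 0.49 [132.3 183.4] [ 468.4 -511.3    0. ]
wrench 0.63 [196.  259.9] [ 752.2 -286.3    0. ]
oil_bottle 0.77 [133.  182.3] [ 463.8 -509.9    0. ]
```

View pics/top0.png

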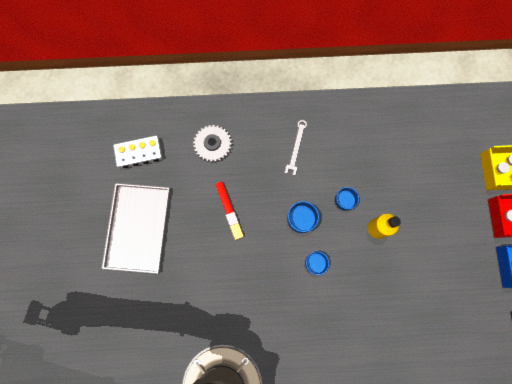

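View pics/scene0.png

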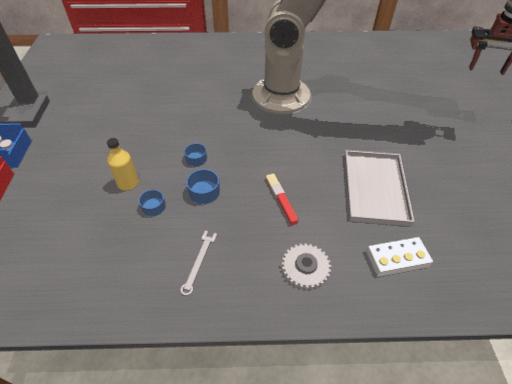

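The top view shows one red-handled brush at (230,210), with the bristles at (238,235). There are three blue cups: a large one at (303,217) and small ones at (347,199) and (317,263). The tray is at (137,228) and the bottle at (383,226). In the scene view the large cup is at (203,187), with the small ones at (195,155) and (152,203). I choose the large cup at (303,217), and will check it in a crop while fitting poses.

```bash
cat > fit.py <<'E'
from h import *
from scipy.optimize import minimize
def box(x0,x1,w,z0,z1): return np.array([[x,y,z] for x in(x0,x1) for y in(-w/2,w/2) for z in(z0,z1)],float)
def circ(r,z): a=np.linspace(0,2*np.pi,40,endpoint=False); return np.c_[r*np.cos(a),r*np.sin(a),0*a+z]
BR=[box(-12,100,24,0,24),box(-51,-11,30,4,20),box(-100,-50,30,5,19)]
CUP=[np.r_[circ(48,0),circ(50,55)]]; TR=[box(-140,140,180,0,24)]
def sil(p,parts,q,S=4):
    m=np.zeros((384*S,512*S),np.uint8); c,s=np.cos(q[2]),np.sin(q[2])
    for P in parts:
        W=np.c_[c*P[:,0]-s*P[:,1]+q[0],s*P[:,0]+c*P[:,1]+q[1],P[:,2]]
        u=np.array([proj(p,w) for w in W]); u=((u+.5)*S*16).astype(np.int32)
        cv2.fillConvexPoly(m,cv2.convexHull(u),255,shift=4)
    return cv2.resize(m,(512,384),interpolation=cv2.INTER_AREA)/255.
def fit(views,parts,q0,rot=True):
    sc=np.array([10,10,.1])
    def f(d):
        q=q0+d*sc*[1,1,rot]; return sum(np.abs(sil(p,parts,q)-m).sum()/m.sum() for p,m in views)
    r=minimize(f,np.zeros(3),method='Nelder-Mead',options=dict(initial_simplex=np.vstack([np.zeros(3),np.eye(3)]),xatol=.01,fatol=1e-4,maxiter=150))
    return q0+r.x*sc*[1,1,rot],r.fun
E
cat > b.py <<'E'
from fit import *
np.set_printoptions(precision=2,suppress=True)
ps=[env.snapshot('top'),env.snapshot('scene')]
for l,parts,q0,rot in [('brush',BR,[548,-38,.29],1),('cup',CUP,[500,-280,0],0),('tray',TR,[500,265,.1],1)]:
    vs=[]
    for p in ps:
        e=proj(p,[q0[0],q0[1],15]); 
        c=[k for k in env.cut_out(p,l) if np.hypot(*(np.array(k['box']).reshape(2,2).mean(0)-e))<14]
        if c: vs.append((p,c[0]['pixels'].astype(float))); print(l,c[0]['score'],c[0]['box'])
    for v in [vs]+[[v] for v in vs]: print(l,*fit(v,parts,np.array(q0),rot))
p=ps[1]['pixels'][130:230,110:320]; cv2.imwrite('pics/crop.png',cv2.resize(p[:,:,::-1],None,fx=3.8,fy=3.8,interpolation=2))
print(env.get_obs()['tcp_rot'])
E
python3 b.py
```

```text
brush 0.68 [217.3, 185.1, 242.9, 238.6]
brush 0.67 [266.3, 174.7, 299.5, 225.1]
brush [547.11 -38.31   0.32] 0.3307392832995267
brush [547.46 -37.89   0.32] 0.12552400270453007
brush [546.19 -38.75   0.3 ] 0.20265882352941175
cup 0.69 [288.4, 204.3, 321.8, 233.7]
cup 0.87 [187.6, 166.7, 220.5, 208.0]
cup [ 508.79 -278.33    0.  ] 0.0839039995068317
cup [ 508.46 -278.35    0.  ] 0.043557248553219546
cup [ 509.77 -278.28    0.  ] 0.03480392156862745
tray 0.67 [101.7, 185.1, 169.0, 276.3]
tray 0.7 [345.4, 153.5, 416.2, 228.1]
tray [504.04 265.5   -0.13] 0.06450610258493367
tray [503.94 265.32  -0.13] 0.02564538378165336
tray [504.33 265.48  -0.13] 0.038393286379060074
[-3.14 -0.    2.85]
```

View pics/crop.png

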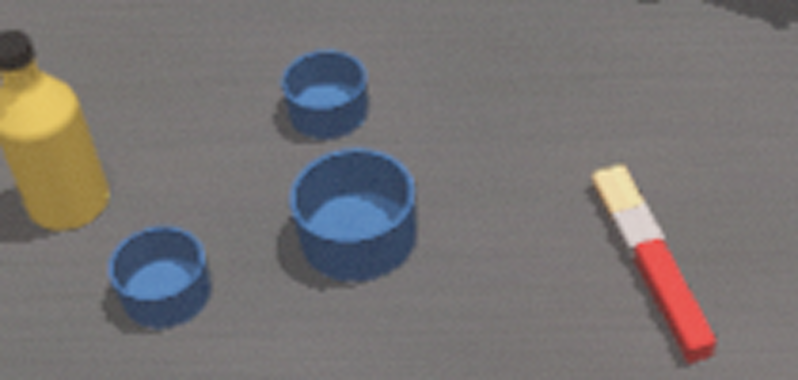

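The crop confirms the large cup: it sits in the middle and is about 1.5 times the size of the two small cups at upper centre and lower left. The brush is red, then steel, then light bristles. The fits agree in both views: brush (547,-38) yaw 0.31, cup (509,-278), tray (504,265.5) yaw -0.13. Next is the approach.

```bash
cat > plan.py <<'E'
# usage: plan.py x y z yaw tilt : tool target; tilt = fingers' tilt about tool y (deg). prints increments, stores the rounded command
import sys,json,os,numpy as np
from scipy.spatial.transform import Rotation as R
from rig import env
np.set_printoptions(precision=4,suppress=True)
f='cmd.json'; o=env.get_obs()
if os.path.exists(f): c=json.load(open(f)); p=np.array(c[0]); r=R.from_rotvec(c[1])
else: p=np.array([194.178,646.485,222.664]); r=R.from_euler('xyz',o['tcp_rot'])
print('t',o['clock'],'meas',o['position'],o['tcp_rot'],'cmd',p,r.as_euler('xyz'),'q',o['joint_pos'])
if len(sys.argv)>1:
    x,y,z,yaw,tilt=map(float,sys.argv[1:])
    t=R.from_euler('xyz',[np.pi,0,yaw])*R.from_euler('y',tilt,degrees=True)
    l=np.round(r.inv().apply(np.array([x,y,z])-p)/10,2); w=np.round((r.inv()*t).as_rotvec(degrees=True),1)
    print('linear',l.tolist(),'turn',w.tolist(),'dist',np.linalg.norm(l),'ang',np.linalg.norm(w))
    p=p+r.apply(l*10); r=r*R.from_rotvec(w,degrees=True)
    print('new cmd',p,r.as_euler('xyz'),'tool z',r.apply([0,0,1]))
json.dump([p.tolist(),r.as_rotvec().tolist()],open(f,'w'))
E
python3 plan.py 576 -29 150 3.45 0
```

```text
t 1.6 meas [194.1829 646.4542 222.6421] [-3.1415 -0.      2.8497] cmd [194.178 646.485 222.664] [-3.1415 -0.      2.8497] q [-1.3871  0.477   0.0224  1.5554 -0.0115  1.1093 -0.0831]
linear [-56.0, -53.71, 7.27] turn [-0.0, -0.0, -34.4] dist 77.93341388647106 ang 34.4
new cmd [575.9598 -29.0325 149.9972] [-3.1415 -0.     -2.833 ] tool z [-0.     -0.0001 -1.    ]
```

move_arm(increments=[{"linear": [-3, -2.9, 0.4], "turn": [0, 0, -2], "fingers": 7}, {"linear": [-6, -5.8, 0.8], "turn": [0, 0, -4], "fingers": 7}, {"linear": [-9, -8.6, 1.2], "turn": [0, 0, -5.5], "fingers": 7}, {"linear": [-12, -11.5, 1.6], "turn": [0, 0, -7], "fingers": 7}, {"linear": [-15, -14.4, 2], "turn": [0, 0, -9], "fingers": 7}, {"linear": [-18, -17.3, 2.3], "turn": [0, 0, -11], "fingers": 7}, {"linear": [-21, -20.1, 2.7], "turn": [0, 0, -13], "fingers": 7}, {"linear": [-24, -23, 3.1], "turn": [0, 0, -15], "fingers": 7}, {"linear": [-27, -25.9, 3.5], "turn": [0, 0, -17], "fingers": 7}, {"linear": [-30, -28.8, 3.9], "turn": [0, 0, -19], "fingers": 7}, {"linear": [-33, -31.7, 4.3], "turn": [0, 0, -21], "fingers": 7}, {"linear": [-36, -34.5, 4.7], "turn": [0, 0, -23], "fingers": 7}, {"linear": [-39, -37.4, 5.1], "turn": [0, 0, -25], "fingers": 7}, {"linear": [-42, -40.3, 5.5], "turn": [0, 0, -27], "fingers": 7}, {"linear": [-45, -43.2, 5.8], "turn": [0, 0, -29], "fingers": 7}, {"linear": [-48, -46, 6.2], "turn": [0, 0, -31], "fingers": 7}, {"linear": [-51, -48.9, 6.6], "turn": [0, 0, -32.5], "fingers": 7}, {"linear": [-54, -51.8, 7], "turn": [0, 0, -33.5], "fingers": 7}, {"linear": [-56, -53.71, 7.27], "turn": [0, 0, -34.4], "fingers": 7}, {"linear": [-56, -53.71, 7.27], "turn": [0, 0, -34.4], "fingers": 7}])

```text
clock: 3.27
position: [578.0, -36.7, 149.8]
tcp_rot: [-3.138, 0.001, -2.841]
wrist_force: [0.6, 0.5, -0.1]
opening: 69.7
grip_force: 0.0
```

```bash
cat > c.py <<'E'
from fit import *
np.set_printoptions(precision=3,suppress=True)
ps=[env.snapshot(n) for n in('top','scene','wrist')]; w=ps[2]; save(w,'w1')
for l,z in [('brush',0),('brush_tip',12),('brush_grip',12),('brush_end',12)]:
    for r in env.landmark_of(w,l)[:2]: print(l,r['score'],r['at'],onz(w,r['at'],z))
c=env.cut_out(w,'brush')
if c: print(c[0]['score'],c[0]['box'],*fit([(w,c[0]['pixels'].astype(float))],BR,np.array([547,-38,.31])))
E
python3 c.py; python3 plan.py
```

```text
brush 0.78 [259.4, 155.7] [546.073 -38.628   0.   ]
brush_tip 0.55 [258.4, 56.2] [452.013 -69.384  12.   ]
brush_grip 0.83 [260.5, 181.3] [570.999 -29.544  12.   ]
brush_end 0.6 [261.0, 239.2] [635.954  -8.37   12.   ]
t 3.6667 meas [575.7342 -27.4507 150.1557] [ 3.1411  0.0003 -2.8307] cmd [575.9598 -29.0325 149.9972] [-3.1415 -0.     -2.833 ] q [-0.2348  0.4004  0.2225  1.8783 -0.113   0.8748  1.9249]
```

View pics/w1.png

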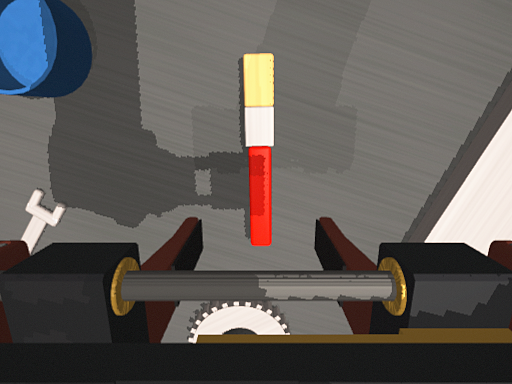

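The wrist view shows the brush running straight down the middle, from bristles at (259,56) to butt at (261,240), centred between the fingers (x≈259). The large cup is at top left. The landmarks agree with the fits. I'll descend to z = 4 mm.

```bash
python3 plan.py 575.5 -29 4 3.455 0
```

```text
t 3.6667 meas [575.7342 -27.4507 150.1557] [ 3.1411  0.0003 -2.8307] cmd [575.9598 -29.0325 149.9972] [-3.1415 -0.     -2.833 ] q [-0.2348  0.4004  0.2225  1.8783 -0.113   0.8748  1.9249]
linear [0.04, 0.02, 14.6] turn [-0.0, -0.0, -0.3] dist 14.600068492990024 ang 0.3
new cmd [575.5151 -28.9722   3.9972] [-3.1415 -0.     -2.8278] tool z [-0.     -0.0001 -1.    ]
```

move_arm(increments=[{"linear": [0, 0, 2], "turn": [0, 0, 0], "fingers": 7}, {"linear": [0, 0, 4.5], "turn": [0, 0, 0], "fingers": 7}, {"linear": [0, 0, 7], "turn": [0, 0, 0], "fingers": 7}, {"linear": [0, 0, 9], "turn": [0, 0, 0], "fingers": 7}, {"linear": [0, 0, 11], "turn": [0, 0, 0], "fingers": 7}, {"linear": [0, 0, 12.5], "turn": [0, 0, 0], "fingers": 7}, {"linear": [0, 0, 13.5], "turn": [0, 0, 0], "fingers": 7}, {"linear": [0, 0, 14.2], "turn": [0, 0, 0], "fingers": 7}, {"linear": [0, 0, 14.6], "turn": [0, 0, 0], "fingers": 7}, {"linear": [0, 0, 14.6], "turn": [0, 0, 0], "fingers": 7}, {"linear": [0, 0, 14.6], "turn": [0, 0, 0], "fingers": 1.5}, {"linear": [0, 0, 14.6], "turn": [0, 0, 0], "fingers": 1.5}, {"linear": [0, 0, 14.6], "turn": [0, 0, 0], "fingers": 1.5}, {"linear": [0, 0, 14.6], "turn": [0, 0, 0], "fingers": 1.5}, {"linear": [0, 0, 14.6], "turn": [0, 0, 0], "fingers": 1.5}, {"linear": [0, 0, 14.6], "turn": [0, 0, 0], "fingers": 1.5}, {"linear": [0, 0, 14.6], "turn": [0, 0, 0], "fingers": 1.5}, {"linear": [0, 0, 14.6], "turn": [0, 0, 0], "fingers": 1.5}], squeeze=35)

```text
clock: 5.17
position: [576.0, -29.0, 4.0]
tcp_rot: [3.142, 0.0, -2.833]
wrist_force: [-0.1, 0.2, 0.4]
opening: 23.6
grip_force: 35.0
```

```bash
python3 - <<'E'
import json
from scipy.spatial.transform import Rotation as R
import numpy as np
json.dump([[575.96,-29.03,4.0],R.from_euler('xyz',[np.pi,0,-2.833]).as_rotvec().tolist()],open('cmd.json','w'))
for tilt,yaw,tip in [(-55,3.0,(501,-277,110)),(-55,3.0,(501,-277,20))]:
    r=R.from_euler('xyz',[np.pi,0,yaw])*R.from_euler('y',tilt,degrees=True)
    print(np.array(tip)-r.apply([131,0,-8]))
E
python3 plan.py 576 -29 170 3.45 0
```

```text
[ 581.87419926 -288.52833753  212.72030631]
[ 581.87419926 -288.52833753  122.72030631]
t 5.1667 meas [576.0079 -28.9881   4.0339] [ 3.1415  0.0001 -2.833 ] cmd [575.96 -29.03   4.  ] [ 3.1416  0.     -2.833 ] q [-0.1858  0.6155  0.1673  1.9503 -0.174   0.5894  1.9757]
linear [-0.0, 0.0, -16.6] turn [0.0, -0.0, 0.0] dist 16.6 ang 0.0
new cmd [575.96 -29.03 170.  ] [ 3.1416  0.     -2.833 ] tool z [-0.  0. -1.]
```

move_arm(increments=[{"linear": [0, 0, -0.5], "turn": [0, 0, 0], "fingers": 1.5}, {"linear": [0, 0, -1.5], "turn": [0, 0, 0], "fingers": 1.5}, {"linear": [0, 0, -3], "turn": [0, 0, 0], "fingers": 1.5}, {"linear": [0, 0, -5], "turn": [0, 0, 0], "fingers": 1.5}, {"linear": [0, 0, -7], "turn": [0, 0, 0], "fingers": 1.5}, {"linear": [0, 0, -9], "turn": [0, 0, 0], "fingers": 1.5}, {"linear": [0, 0, -11], "turn": [0, 0, 0], "fingers": 1.5}, {"linear": [0, 0, -13], "turn": [0, 0, 0], "fingers": 1.5}, {"linear": [0, 0, -15], "turn": [0, 0, 0], "fingers": 1.5}, {"linear": [0, 0, -16], "turn": [0, 0, 0], "fingers": 1.5}, {"linear": [0, 0, -16.6], "turn": [0, 0, 0], "fingers": 1.5}, {"linear": [0, 0, -16.6], "turn": [0, 0, 0], "fingers": 1.5}, {"linear": [0, 0, -16.6], "turn": [0, 0, 0], "fingers": 1.5}])

```text
clock: 6.25
position: [575.6, -28.9, 169.5]
tcp_rot: [3.141, -0.001, -2.833]
wrist_force: [-1.0, -0.2, -1.9]
opening: 23.8
grip_force: 35.0
```

The joint data imply a2≈560 and b≈466. That means the tool can't tilt far outward here (j6 ≥ 0.17), but it can lean inward. So I'll dip with the bristles pointing outward, which needs a yaw of about -226° done in parts.

```bash
python3 - <<'E'
from scipy.spatial.transform import Rotation as R
import numpy as np
for tilt,yaw,tip in [(0,-.5,(515.8,-282,190)),(-50,-.5,(515.8,-282,110)),(-50,-.5,(515.8,-282,20))]:
    r=R.from_euler('xyz',[np.pi,0,yaw])*R.from_euler('y',tilt,degrees=True)
    print(np.array(tip)-r.apply([131,0,-8]))
E
python3 plan.py 510 -120 210 1.7 0
```

```text
[ 400.83668439 -219.19525444  182.        ]
[ 436.5248672  -238.69179757  205.20952117]
[ 436.5248672  -238.69179757  115.20952117]
t 6.25 meas [575.5751 -28.9481 169.4828] [ 3.1414 -0.0006 -2.8329] cmd [575.96 -29.03 170.  ] [ 3.1416  0.     -2.833 ] q [-0.2404  0.377   0.2314  1.862  -0.1068  0.9152  1.9201]
linear [9.05, -6.66, -4.0] turn [-0.0, -0.0, 100.3] dist 11.92720000670736 ang 100.3
new cmd [ 509.9627 -119.9704  210.    ] [-3.1416 -0.      1.6996] tool z [-0.  0. -1.]
```

move_arm(increments=[{"linear": [0.6, -0.4, -0.3], "turn": [0, 0, 6], "fingers": 1.5}, {"linear": [1.2, -0.9, -0.5], "turn": [0, 0, 12], "fingers": 1.5}, {"linear": [1.8, -1.3, -0.8], "turn": [0, 0, 18], "fingers": 1.5}, {"linear": [2.4, -1.8, -1.1], "turn": [0, 0, 24], "fingers": 1.5}, {"linear": [3, -2.2, -1.3], "turn": [0, 0, 30], "fingers": 1.5}, {"linear": [3.6, -2.7, -1.6], "turn": [0, 0, 36], "fingers": 1.5}, {"linear": [4.2, -3.1, -1.9], "turn": [0, 0, 42], "fingers": 1.5}, {"linear": [4.8, -3.5, -2.1], "turn": [0, 0, 48], "fingers": 1.5}, {"linear": [5.4, -4, -2.4], "turn": [0, 0, 54], "fingers": 1.5}, {"linear": [6, -4.4, -2.7], "turn": [0, 0, 60], "fingers": 1.5}, {"linear": [6.6, -4.9, -2.9], "turn": [0, 0, 66], "fingers": 1.5}, {"linear": [7.2, -5.3, -3.2], "turn": [0, 0, 72], "fingers": 1.5}, {"linear": [7.8, -5.7, -3.4], "turn": [0, 0, 78], "fingers": 1.5}, {"linear": [8.4, -6.2, -3.7], "turn": [0, 0, 84], "fingers": 1.5}, {"linear": [8.8, -6.5, -3.9], "turn": [0, 0, 90], "fingers": 1.5}, {"linear": [9.05, -6.66, -4], "turn": [0, 0, 95], "fingers": 1.5}, {"linear": [9.05, -6.66, -4], "turn": [0, 0, 98.5], "fingers": 1.5}, {"linear": [9.05, -6.66, -4], "turn": [0, 0, 100.3], "fingers": 1.5}, {"linear": [9.05, -6.66, -4], "turn": [0, 0, 100.3], "fingers": 1.5}, {"linear": [9.05, -6.66, -4], "turn": [0, 0, 100.3], "fingers": 1.5}])

```text
clock: 7.92
position: [509.4, -119.8, 209.0]
tcp_rot: [-3.14, 0.0, 1.701]
wrist_force: [-0.0, 1.5, -1.2]
opening: 24.0
grip_force: 35.0
```

```bash
python3 plan.py 450 -225 220 -0.5 0
```

```text
t 7.9167 meas [ 509.3647 -119.7895  208.9732] [-3.1396  0.      1.7009] cmd [ 509.9627 -119.9704  210.    ] [3.1416 0.     1.6996] q [-0.4254  0.277   0.6483  1.9626 -0.201   0.9675  0.4498]
linear [-9.65, -7.3, -1.0] turn [0.0, -0.0, 126.0] dist 12.141354949098556 ang 126.0
new cmd [ 449.9647 -225.0489  220.    ] [-3.1416 -0.     -0.4995] tool z [ 0. -0. -1.]
```

move_arm(increments=[{"linear": [-0.5, -0.4, 0], "turn": [0, 0, 6.5], "fingers": 1.5}, {"linear": [-1, -0.8, -0.1], "turn": [0, 0, 13], "fingers": 1.5}, {"linear": [-1.5, -1.2, -0.2], "turn": [0, 0, 19.5], "fingers": 1.5}, {"linear": [-2, -1.6, -0.2], "turn": [0, 0, 26], "fingers": 1.5}, {"linear": [-2.5, -2, -0.3], "turn": [0, 0, 32.5], "fingers": 1.5}, {"linear": [-3, -2.4, -0.3], "turn": [0, 0, 39], "fingers": 1.5}, {"linear": [-3.5, -2.8, -0.4], "turn": [0, 0, 45.5], "fingers": 1.5}, {"linear": [-4, -3.2, -0.4], "turn": [0, 0, 52], "fingers": 1.5}, {"linear": [-4.5, -3.5, -0.5], "turn": [0, 0, 58.5], "fingers": 1.5}, {"linear": [-5, -3.8, -0.5], "turn": [0, 0, 65], "fingers": 1.5}])

```text
clock: 8.75
position: [478.3, -174.6, 214.6]
tcp_rot: [-3.141, 0.001, 0.561]
wrist_force: [0.3, -0.3, -0.8]
opening: 24.0
grip_force: 35.0
```

```bash
python3 plan.py
```

```text
t 8.75 meas [ 478.3239 -174.599   214.6214] [-3.1412  0.0006  0.5608] cmd [ 449.9647 -225.0489  220.    ] [-3.1416  0.     -0.4995] q [-0.5357  0.2968  0.9309  1.9979 -0.2855  0.983  -0.4749]
```

```bash
python3 - <<'E'
from scipy.spatial.transform import Rotation as R
import numpy as np,json
r=R.from_euler('xyz',[np.pi,0,1.6996]); p=np.array([509.9627,-119.9704,210])+r.apply([-50,-38,-5]); r=r*R.from_rotvec([0,0,65],degrees=True)
json.dump([p.tolist(),r.as_rotvec().tolist()],open('cmd.json','w'))
for tip in [(516.4,-280.7,110),(516.4,-280.7,20)]:
    r=R.from_euler('xyz',[np.pi,0,-.3])*R.from_euler('y',-50,degrees=True)
    print(np.array(tip)-r.apply([131,0,-8]))
E
python3 plan.py 430 -254 215 -0.3 -50
```

```text
[ 430.10108029 -254.00461583  205.20952117]
[ 430.10108029 -254.00461583  115.20952117]
t 8.75 meas [ 478.3239 -174.599   214.6214] [-3.1412  0.0006  0.5608] cmd [ 478.6999 -174.4372  215.    ] [-3.1416 -0.      0.5651] q [-0.5357  0.2968  0.9309  1.9979 -0.2855  0.983  -0.4749]
linear [-8.37, 4.11, -0.0] turn [21.6, -46.8, 46.3] dist 9.324644765351653 ang 69.28556848290991
new cmd [ 430.0242 -253.9707  215.    ] [ 3.1414  0.8733 -0.3001] tool z [-0.7322  0.2264 -0.6423]
```

move_arm(increments=[{"linear": [-0.7, 0.3, 0], "turn": [1.8, -3.9, 3.9], "fingers": 1.5}, {"linear": [-1.4, 0.7, 0], "turn": [3.6, -7.8, 7.7], "fingers": 1.5}, {"linear": [-2.1, 1, 0], "turn": [5.4, -11.7, 11.6], "fingers": 1.5}, {"linear": [-2.8, 1.4, 0], "turn": [7.2, -15.6, 15.4], "fingers": 1.5}, {"linear": [-3.5, 1.7, 0], "turn": [9, -19.5, 19.3], "fingers": 1.5}, {"linear": [-4.2, 2.1, 0], "turn": [10.8, -23.4, 23.2], "fingers": 1.5}, {"linear": [-4.9, 2.4, 0], "turn": [12.6, -27.3, 27], "fingers": 1.5}, {"linear": [-5.6, 2.7, 0], "turn": [14.4, -31.2, 30.9], "fingers": 1.5}, {"linear": [-6.3, 3.1, 0], "turn": [16.2, -35.1, 34.7], "fingers": 1.5}, {"linear": [-7, 3.4, 0], "turn": [18, -39, 38.6], "fingers": 1.5}, {"linear": [-7.7, 3.8, 0], "turn": [19.8, -42.9, 42.4], "fingers": 1.5}, {"linear": [-8.37, 4.11, 0], "turn": [21.6, -46.8, 46.3], "fingers": 1.5}, {"linear": [-8.37, 4.11, 0], "turn": [21.6, -46.8, 46.3], "fingers": 1.5}, {"linear": [-8.37, 4.11, 0], "turn": [21.6, -46.8, 46.3], "fingers": 1.5}, {"linear": [-8.37, 4.11, 0], "turn": [21.6, -46.8, 46.3], "fingers": 1.5}])

```text
clock: 10.0
position: [430.3, -253.8, 214.7]
tcp_rot: [-3.14, 0.872, -0.296]
wrist_force: [0.0, 0.2, -0.4]
opening: 24.0
grip_force: 35.0
```

```bash
cat > d.py <<'E'
from h import *
import sys
from scipy.spatial.transform import Rotation as R
np.set_printoptions(precision=2,suppress=True)
o=env.get_obs(); r=R.from_euler('xyz',o['tcp_rot']); P=lambda v:o['position']+r.apply(v)
tip,end=P([131,0,-8]),P([-69,0,-8]); print('pred tip',tip,'end',end)
ims=[]
for n in ('top','scene'):
    p=env.snapshot(n); im=p['pixels'][:,:,::-1].copy()
    for l,X in (('brush_tip',tip),('brush_end',end)):
        print(n,l,'pred px',proj(p,X),[(round(q['score'],2),np.round(q['at'],1)) for q in env.landmark_of(p,l)[:2]])
    c=proj(p,[509,-278,80]).astype(int); a=im[max(c[1]-60,0):c[1]+60,c[0]-65:c[0]+65]; ims.append(cv2.resize(a,(390,360),interpolation=2))
cv2.imwrite('pics/'+sys.argv[1]+'.png',np.hstack(ims))
E
python3 plan.py; python3 d.py d1
```

```text
t 10.0 meas [ 430.2794 -253.7729  214.7377] [-3.1396  0.8717 -0.2964] cmd [ 430.0242 -253.9707  215.    ] [ 3.1414  0.8733 -0.3001] q [-0.1713  0.9548  0.9822  1.4881 -0.3207  1.8668 -0.9391]
pred tip [ 516.76 -280.19  119.61] end [ 393.67 -242.61  272.7 ]
top brush_tip pred px [305.58 210.08] [(0.7, array([306.9, 211.2])), (0.24, array([304.4, 218.9]))]
top brush_end pred px [301.75 247.97] [(0.62, array([303.9, 249.5]))]
scene brush_tip pred px [199.37 167.27] [(0.6, array([199.9, 168.3]))]
scene brush_end pred px [209.96  97.18] [(0.59, array([209.5, 100. ]))]
```

View pics/d1.png

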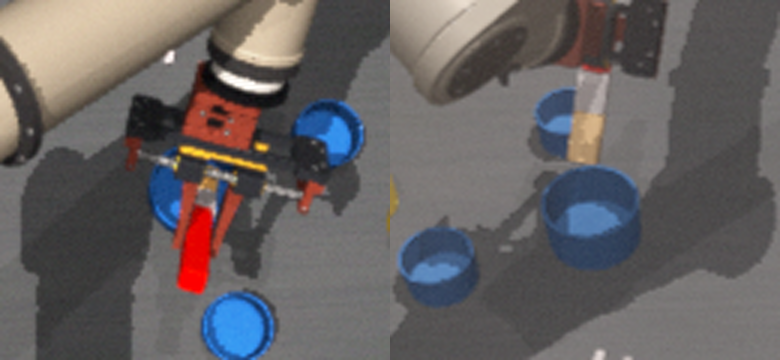

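The tip hangs above the large cup: in the crop, the left (top) view shows the gripper over it and the right (scene) view shows the bristles at (585,160), just above the mouth at (592,205). The predicted tip pixels match the network within 1.5 px. I'll descend 100 mm straight down.

move_arm(increments=[{"linear": [0.77, 0, 0.64], "turn": [0, 0, 0], "fingers": 1.5}, {"linear": [1.53, 0, 1.28], "turn": [0, 0, 0], "fingers": 1.5}, {"linear": [2.3, 0, 1.93], "turn": [0, 0, 0], "fingers": 1.5}, {"linear": [3.06, 0, 2.57], "turn": [0, 0, 0], "fingers": 1.5}, {"linear": [3.83, 0, 3.21], "turn": [0, 0, 0], "fingers": 1.5}, {"linear": [4.6, 0, 3.85], "turn": [0, 0, 0], "fingers": 1.5}, {"linear": [5.36, 0, 4.5], "turn": [0, 0, 0], "fingers": 1.5}, {"linear": [6.13, 0, 5.14], "turn": [0, 0, 0], "fingers": 1.5}, {"linear": [6.13, 0, 5.14], "turn": [0, 0, 0], "fingers": 1.5}])

```text
clock: 11.05
position: [429.5, -253.3, 132.8]
tcp_rot: [-3.141, 0.876, -0.299]
wrist_force: [0.0, 0.5, -0.6]
opening: 24.1
grip_force: 35.0
```

```bash
python3 plan.py; python3 d.py d2
```

```text
t 11.05 meas [ 429.4761 -253.3292  132.7518] [-3.1406  0.8759 -0.2992] cmd [ 430.0242 -253.9707  215.    ] [ 3.1414  0.8733 -0.3001] q [-0.1521  1.0481  0.9318  1.5198 -0.3853  1.7629 -0.9484]
pred tip [ 515.5  -279.87   37.25] end [ 393.13 -242.13  190.87]
top brush_tip pred px [302.47 214.53] [(0.86, array([303.2, 212.4]))]
top brush_end pred px [298.38 250.13] [(0.16, array([378. , 231.4]))]
scene brush_tip pred px [202.39 185.63] [(0.7, array([201.7, 183.9]))]
scene brush_end pred px [212.5  120.23] [(0.74, array([214.3, 121.7]))]
```

View pics/d2.png

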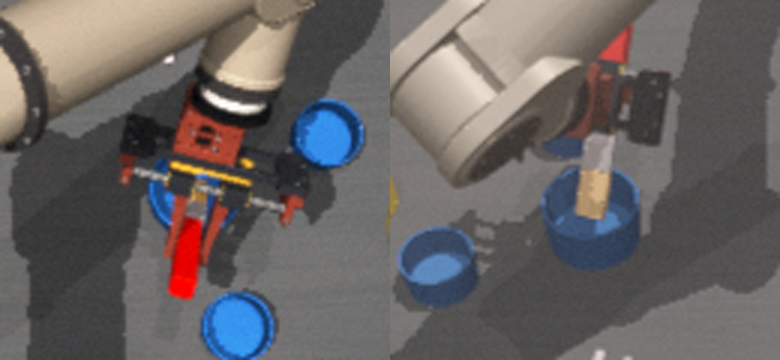

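The bristles are inside the large cup, at (590,205) in the right half, without touching it (force ~0). I'll go 20 mm deeper and hold.

move_arm(increments=[{"linear": [0.38, 0, 0.32], "turn": [0, 0, 0], "fingers": 1.5}, {"linear": [0.77, 0, 0.64], "turn": [0, 0, 0], "fingers": 1.5}, {"linear": [1.15, 0, 0.96], "turn": [0, 0, 0], "fingers": 1.5}, {"linear": [1.53, 0, 1.28], "turn": [0, 0, 0], "fingers": 1.5}, {"linear": [1.53, 0, 1.28], "turn": [0, 0, 0], "fingers": 1.5}, {"linear": [1.53, 0, 1.28], "turn": [0, 0, 0], "fingers": 1.5}, {"linear": [1.53, 0, 1.28], "turn": [0, 0, 0], "fingers": 1.5}, {"linear": [1.53, 0, 1.28], "turn": [0, 0, 0], "fingers": 1.5}, {"linear": [1.53, 0, 1.28], "turn": [0, 0, 0], "fingers": 1.5}, {"linear": [1.53, 0, 1.28], "turn": [0, 0, 0], "fingers": 1.5}, {"linear": [1.53, 0, 1.28], "turn": [0, 0, 0], "fingers": 1.5}])

```text
clock: 12.27
position: [430.1, -254.0, 115.1]
tcp_rot: [3.141, 0.873, -0.3]
wrist_force: [0.5, 0.7, -0.3]
opening: 23.8
grip_force: 35.0
```

```bash
python3 plan.py; python3 d.py d3
```

```text
t 12.2667 meas [ 430.1101 -253.9892  115.1148] [ 3.1415  0.873  -0.3   ] cmd [ 430.0242 -253.9707  215.    ] [ 3.1414  0.8733 -0.3001] q [-0.1473  1.0686  0.9213  1.5223 -0.4002  1.7402 -0.9504]
pred tip [ 516.38 -280.68   19.88] end [ 393.61 -242.7   173.13]
top brush_tip pred px [302.1  215.04] [(0.59, array([306.6, 216.8])), (0.58, array([301.8, 219. ]))]
top brush_end pred px [297.93 250.33] [(0.64, array([299.1, 235.9])), (0.61, array([299.3, 249.5]))]
scene brush_tip pred px [202.68 189.52] [(0.9, array([202.9, 190.2]))]
scene brush_end pred px [212.78 125.02] [(0.84, array([213.4, 126.4]))]
```

The dip is done: the tip is at z≈20 mm and was held about 0.7 s. Lifting straight out.

move_arm(increments=[{"linear": [-0.77, 0, -0.64], "turn": [0, 0, 0], "fingers": 1.5}, {"linear": [-1.53, 0, -1.28], "turn": [0, 0, 0], "fingers": 1.5}, {"linear": [-2.3, 0, -1.93], "turn": [0, 0, 0], "fingers": 1.5}, {"linear": [-3.06, 0, -2.57], "turn": [0, 0, 0], "fingers": 1.5}, {"linear": [-3.83, 0, -3.21], "turn": [0, 0, 0], "fingers": 1.5}, {"linear": [-4.6, 0, -3.85], "turn": [0, 0, 0], "fingers": 1.5}, {"linear": [-5.36, 0, -4.5], "turn": [0, 0, 0], "fingers": 1.5}, {"linear": [-6.13, 0, -5.14], "turn": [0, 0, 0], "fingers": 1.5}, {"linear": [-6.9, 0, -5.78], "turn": [0, 0, 0], "fingers": 1.5}, {"linear": [-7.66, 0, -6.42], "turn": [0, 0, 0], "fingers": 1.5}, {"linear": [-7.66, 0, -6.42], "turn": [0, 0, 0], "fingers": 1.5}])

```text
clock: 13.48
position: [430.4, -254.6, 217.1]
tcp_rot: [3.14, 0.871, -0.301]
wrist_force: [0.8, 0.4, -0.4]
opening: 23.7
grip_force: 35.0
```

```bash
python3 plan.py 460 -150 215 -0.2 0
```

```text
t 13.4833 meas [ 430.3637 -254.6099  217.0514] [ 3.1404  0.8708 -0.3011] cmd [ 430.0242 -253.9707  215.    ] [ 3.1414  0.8733 -0.3001] q [-0.1656  0.9461  0.9716  1.4856 -0.3134  1.8677 -0.95  ]
linear [-0.13, -10.82, 0.16] turn [-2.5, 50.0, -5.4] dist 10.821963777429676 ang 50.352854933955825
new cmd [ 460.024  -149.9924  214.9555] [-3.1414 -0.0001 -0.1994] tool z [ 0.0002  0.0001 -1.    ]
```

move_arm(increments=[{"linear": [0, -1.1, 0], "turn": [-0.3, 5, -0.5], "fingers": 1.5}, {"linear": [0, -2.2, 0], "turn": [-0.5, 10, -1.1], "fingers": 1.5}, {"linear": [0, -3.3, 0], "turn": [-0.8, 15, -1.6], "fingers": 1.5}, {"linear": [-0.1, -4.4, 0.1], "turn": [-1, 20, -2.2], "fingers": 1.5}, {"linear": [-0.1, -5.4, 0.1], "turn": [-1.3, 25, -2.7], "fingers": 1.5}, {"linear": [-0.1, -6.5, 0.1], "turn": [-1.5, 30, -3.2], "fingers": 1.5}, {"linear": [-0.1, -7.6, 0.1], "turn": [-1.8, 35, -3.8], "fingers": 1.5}, {"linear": [-0.1, -8.7, 0.1], "turn": [-2, 40, -4.3], "fingers": 1.5}, {"linear": [-0.13, -9.8, 0.16], "turn": [-2.3, 45, -4.9], "fingers": 1.5}, {"linear": [-0.13, -10.82, 0.16], "turn": [-2.5, 50, -5.4], "fingers": 1.5}, {"linear": [-0.13, -10.82, 0.16], "turn": [-2.5, 50, -5.4], "fingers": 1.5}, {"linear": [-0.13, -10.82, 0.16], "turn": [-2.5, 50, -5.4], "fingers": 1.5}])

```text
clock: 14.48
position: [459.3, -148.3, 214.9]
tcp_rot: [-3.139, 0.002, -0.197]
wrist_force: [0.0, -0.5, -0.8]
opening: 23.8
grip_force: 35.0
```

```bash
python3 plan.py 490 60 180 -0.13 0
```

```text
t 14.4833 meas [ 459.3428 -148.2754  214.8648] [-3.139   0.0017 -0.1968] cmd [ 460.024  -149.9924  214.9555] [-3.1414 -0.0001 -0.1994] q [-0.824   0.3786  1.2755  2.0597 -0.4324  1.0133 -1.0968]
linear [-1.22, -21.18, 3.5] turn [-0.0, -0.0, -4.0] dist 21.50187898766059 ang 4.0
new cmd [490.015   60.0342 179.9918] [-3.1414 -0.0002 -0.1295] tool z [ 0.0002  0.0001 -1.    ]
```

move_arm(increments=[{"linear": [-0.1, -1.8, 0.3], "turn": [0, 0, -0.3], "fingers": 1.5}, {"linear": [-0.2, -3.6, 0.6], "turn": [0, 0, -0.7], "fingers": 1.5}, {"linear": [-0.3, -5.3, 0.9], "turn": [0, 0, -1], "fingers": 1.5}, {"linear": [-0.4, -7.1, 1.2], "turn": [0, 0, -1.3], "fingers": 1.5}, {"linear": [-0.5, -8.8, 1.5], "turn": [0, 0, -1.7], "fingers": 1.5}, {"linear": [-0.6, -10.6, 1.8], "turn": [0, 0, -2], "fingers": 1.5}, {"linear": [-0.7, -12.4, 2], "turn": [0, 0, -2.3], "fingers": 1.5}, {"linear": [-0.8, -14.1, 2.3], "turn": [0, 0, -2.7], "fingers": 1.5}, {"linear": [-0.9, -15.9, 2.6], "turn": [0, 0, -3], "fingers": 1.5}, {"linear": [-1, -17.6, 2.9], "turn": [0, 0, -3.3], "fingers": 1.5}, {"linear": [-1.1, -19.4, 3.2], "turn": [0, 0, -3.7], "fingers": 1.5}, {"linear": [-1.22, -21.18, 3.5], "turn": [0, 0, -4], "fingers": 1.5}, {"linear": [-1.22, -21.18, 3.5], "turn": [0, 0, -4], "fingers": 1.5}])

```text
clock: 15.57
position: [490.7, 63.8, 179.1]
tcp_rot: [3.141, 0.001, -0.125]
wrist_force: [-0.1, 1.3, -0.2]
opening: 23.8
grip_force: 35.0
```

```bash
python3 plan.py 473.5 269.5 120 -0.13 0
```

```text
t 15.5667 meas [490.7282  63.7979 179.0633] [ 3.1411  0.0011 -0.1245] cmd [490.015   60.0342 179.9918] [-3.1414 -0.0002 -0.1295] q [-1.183   0.4776  1.2195  2.0717 -0.5498  0.9711 -1.3654]
linear [-4.34, -20.56, 6.0] turn [-0.0, -0.0, 0.0] dist 21.852899121169255 ang 0.0
new cmd [473.5475 269.5267 120.0198] [-3.1414 -0.0002 -0.1295] tool z [ 0.0002  0.0001 -1.    ]
```

move_arm(increments=[{"linear": [-0.4, -1.7, 0.5], "turn": [0, 0, 0], "fingers": 1.5}, {"linear": [-0.7, -3.4, 1], "turn": [0, 0, 0], "fingers": 1.5}, {"linear": [-1.1, -5.1, 1.5], "turn": [0, 0, 0], "fingers": 1.5}, {"linear": [-1.4, -6.9, 2], "turn": [0, 0, 0], "fingers": 1.5}, {"linear": [-1.8, -8.6, 2.5], "turn": [0, 0, 0], "fingers": 1.5}, {"linear": [-2.2, -10.3, 3], "turn": [0, 0, 0], "fingers": 1.5}, {"linear": [-2.5, -12, 3.5], "turn": [0, 0, 0], "fingers": 1.5}, {"linear": [-2.9, -13.7, 4], "turn": [0, 0, 0], "fingers": 1.5}, {"linear": [-3.3, -15.4, 4.5], "turn": [0, 0, 0], "fingers": 1.5}, {"linear": [-3.6, -17.1, 5], "turn": [0, 0, 0], "fingers": 1.5}, {"linear": [-4, -18.9, 5.5], "turn": [0, 0, 0], "fingers": 1.5}, {"linear": [-4.34, -20.56, 6], "turn": [0, 0, 0], "fingers": 1.5}, {"linear": [-4.34, -20.56, 6], "turn": [0, 0, 0], "fingers": 1.5}, {"linear": [-4.34, -20.56, 6], "turn": [0, 0, 0], "fingers": 1.5}, {"linear": [-4.34, -20.56, 6], "turn": [0, 0, 0], "fingers": 1.5}])

```text
clock: 16.82
position: [473.8, 268.8, 120.1]
tcp_rot: [3.141, -0.001, -0.13]
wrist_force: [0.3, -0.3, -0.8]
opening: 23.7
grip_force: 35.0
```

```bash
cat > e.py <<'E'
from fit import *
import sys
np.set_printoptions(precision=2,suppress=True)
w=env.snapshot('wrist'); s=env.snapshot('scene')
c=proj(s,[504,265,20]).astype(int); a=s['pixels'][c[1]-75:c[1]+75,c[0]-100:c[0]+100,::-1]
cv2.imwrite('pics/'+sys.argv[1]+'.png',np.hstack([w['pixels'][:,:,::-1],cv2.resize(cv2.copyMakeBorder(a,0,0,0,0,0),(288,384))]))
for l in('brush_tip','brush_end'):
    for p in (w,s): print(l,[(round(q['score'],2),np.array(q['at'])) for q in env.landmark_of(p,l)[:1]])
E
python3 plan.py; python3 e.py e1
```

```text
t 16.8167 meas [473.7664 268.8316 120.0742] [ 3.1412 -0.0006 -0.1304] cmd [473.5475 269.5267 120.0198] [-3.1414 -0.0002 -0.1295] q [-1.4107  0.6512  1.0917  2.0095 -0.7293  0.9383 -1.6337]
brush_tip []
brush_tip [(0.67, array([388.8, 185.6]))]
brush_end [(0.56, array([260. , 333.7]))]
brush_end [(0.56, array([379. , 138.9]))]
```

View pics/e1.png

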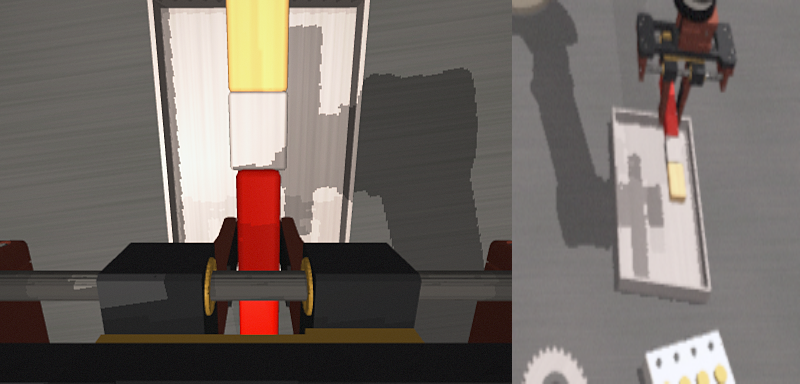

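The brush is held, and lies parallel to the tray and centred over it: tray edges are at x≈172 and 348 near row 235, and the brush is at 260. Lowering to just above the tray floor.

move_arm(increments=[{"linear": [0, 0, 1.5], "turn": [0, 0, 0], "fingers": 1.5}, {"linear": [0, 0, 3], "turn": [0, 0, 0], "fingers": 1.5}, {"linear": [0, 0, 4.5], "turn": [0, 0, 0], "fingers": 1.5}, {"linear": [0, 0, 6], "turn": [0, 0, 0], "fingers": 1.5}, {"linear": [0, 0, 7.5], "turn": [0, 0, 0], "fingers": 1.5}, {"linear": [0, 0, 8.5], "turn": [0, 0, 0], "fingers": 1.5}, {"linear": [0, 0, 9.5], "turn": [0, 0, 0], "fingers": 1.5}, {"linear": [0, 0, 10.2], "turn": [0, 0, 0], "fingers": 1.5}, {"linear": [0, 0, 10.7], "turn": [0, 0, 0], "fingers": 1.5}, {"linear": [0, 0, 11.0], "turn": [0, 0, 0], "fingers": 1.5}, {"linear": [0, 0, 11.1], "turn": [0, 0, 0], "fingers": 1.5}, {"linear": [0, 0, 11.1], "turn": [0, 0, 0], "fingers": 1.5}, {"linear": [0, 0, 11.1], "turn": [0, 0, 0], "fingers": 1.5}])

```text
clock: 18.2
position: [473.9, 269.7, 9.3]
tcp_rot: [-3.141, -0.001, -0.13]
wrist_force: [-0.8, 0.7, -1.3]
opening: 23.7
grip_force: 35.0
```

move_arm(increments=[{"linear": [0, 0, 0.05], "turn": [0, 0, 0], "fingers": 1.5}, {"linear": [0, 0, 0.08], "turn": [0, 0, 0], "fingers": 1.5}, {"linear": [0, 0, 0.08], "turn": [0, 0, 0], "fingers": 1.5}, {"linear": [0, 0, 0.08], "turn": [0, 0, 0], "fingers": 2.5}, {"linear": [0, 0, 0.08], "turn": [0, 0, 0], "fingers": 3}, {"linear": [0, 0, 0.08], "turn": [0, 0, 0], "fingers": 4}, {"linear": [0, 0, 0.08], "turn": [0, 0, 0], "fingers": 5}, {"linear": [0, 0, 0.08], "turn": [0, 0, 0], "fingers": 5}, {"linear": [0, 0, 0.08], "turn": [0, 0, 0], "fingers": 5}, {"linear": [0, 0, 0.08], "turn": [0, 0, 0], "fingers": 5}, {"linear": [0, 0, -1], "turn": [0, 0, 0], "fingers": 5}, {"linear": [0, 0, -3], "turn": [0, 0, 0], "fingers": 5}, {"linear": [0, 0, -5], "turn": [0, 0, 0], "fingers": 5}, {"linear": [0, 0, -8], "turn": [0, 0, 0], "fingers": 5}, {"linear": [0, 0, -11], "turn": [0, 0, 0], "fingers": 5}, {"linear": [0, 0, -13], "turn": [0, 0, 0], "fingers": 5}, {"linear": [0, 0, -15], "turn": [0, 0, 0], "fingers": 5}, {"linear": [0, 0, -15], "turn": [0, 0, 0], "fingers": 5}, {"linear": [0, 0, -15], "turn": [0, 0, 0], "fingers": 5}])

```text
clock: 19.78
position: [473.9, 269.8, 160.0]
tcp_rot: [-3.14, -0.001, -0.129]
wrist_force: [-0.1, -1.3, 0.2]
opening: 49.8
grip_force: 0.0
```

Run:
```python
from fit import *
np.set_printoptions(precision=2,suppress=True)
ps=[env.snapshot(n) for n in('top','scene')]
save(ps[1],'f1')
for p in ps:
    for l,z in(('brush_tip',16),('brush_end',16),('cup_rim',55)):
        for q in env.landmark_of(p,l)[:3]: print(l,round(q['score'],2),np.array(q['at']),onz(p,q['at'],z))
    for k in env.cut_out(p,'cup'):
        if np.hypot(*(np.array(k['box']).reshape(2,2).mean(0)-proj(p,[509,-278,15])))<12: print('cup',*fit([(p,k['pixels'].astype(float))],CUP,np.array([509.,-278,0]),0))
print(env.get_obs()['opening'],env.get_obs()['wrist_force'])
```

```text
brush_tip 0.63 [140.8 196.2] [606.84 252.32  16.  ]
brush_end 0.91 [133.9 259.5] [398.86 272.49  16.  ]
brush_end 0.5 [139.5 152.9] [758.29 258.34  16.  ]
brush_end 0.37 [303.3 219.3] [ 502.61 -284.05   16.  ]
cup_rim 0.87 [316.3 261.2] [ 363.81 -310.08   55.  ]
cup_rim 0.65 [348.3 199. ] [ 556.14 -429.02   55.  ]
cup_rim 0.62 [302.3 215.4] [ 510.15 -276.94   55.  ]
cup [ 509.05 -278.05    0.  ] 0.060244906306720865
brush_tip 0.88 [380.2 210.3] [606.31 252.38  16.  ]
brush_tip 0.19 [376.2 190.1] [527.45 259.25  16.  ]
brush_end 0.87 [374.8 162.3] [406.6  283.48  16.  ]
cup_rim 0.74 [195.4 144.5] [ 349.45 -311.61   55.  ]
cup_rim 0.62 [203.2 181.4] [ 514.06 -275.73   55.  ]
cup_rim 0.62 [152.5 197.7] [ 574.62 -419.8    55.  ]
cup [ 507.38 -278.53    0.  ] 0.06696504688832054
49.69736561733308 [-0.18  0.05  0.67]
```

View pics/f1.png

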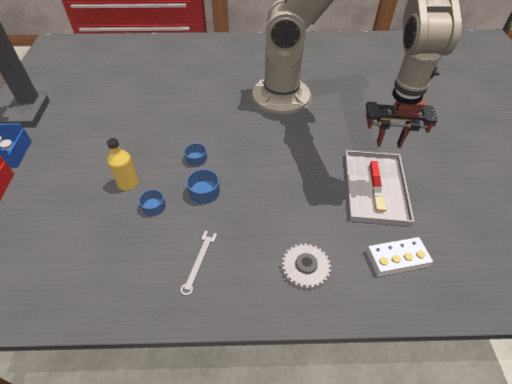

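The brush lies flat inside the tray, from (375,163) to (380,210). The cup at (203,187) hasn't moved, the bystanders are in place and the gripper is clear. Handing in.

```bash
python3 -c "
from rig import env; print(env.close_job())"
```

```text
the job is handed in; nothing more can be done
None
```

I dipped the brush's bristle ends into the large blue cup, to about 20 mm above the cup's underside (limit 30 mm). I then laid the brush flat inside the drip tray, let go and handed the job in at about 20 s. The final pictures show the cup upright within about 2 mm of its start and the other items where they were. The hand-in gave no verdict.

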